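Flip the magnifier off the jawbone

ROBOT

A 6-joint arm with a two-finger parallel gripper is mounted at the origin on the work surface. World frame = base frame: x ahead of the robot, y to its left, z up, the work surface at z = 0. Lengths are in mm, angles in rad, forces in N, time in s.
With the tool pointing down it reaches from about 300 to 950 mm from the base axis. Payload 3.1 kg.
Tool frame: the origin (TCP) lies on the front face of the gripper's body, between the roots of the fingers; the fingertips stand 73 mm ahead of it and the grasp point (between the pads) lies 54 mm ahead of it; z points along the fingers, y is the line along which they close (so a half turn about z gives the same grasp; the last joint's range is limited). The gripper opens to 85 mm and grips with 20 to 120 N. Pads are 22 mm wide; open, the fingers measure 114 mm over their backs; the gripper's body (76 mm by 85 mm) begins 54 mm behind the grasp point. The pads swing forward as they close: fully open they stand 13 mm farther back than shut.
Start: joints at [-1.357, 0.308, 1.634, -0, 1.2, -0.07], TCP at [174.976, -600.013, 303.872] pointing down, gripper open.
Joint ranges: [-3.06, 3.06], [-0.79, 1.96], [0.05, 2.63], [-1.19, 4.34], [0.05, 2.64], [-2.94, 2.94]. Speed limits (rad/s): [2.79, 2.79, 3.14, 3.14, 3.14, 3.14].

INTERFACE

Orientations are given as a 3x3 rotation matrix whose columns are the frame's x, y, z axes.
In Python, from rig import env gives the robot as it stands.
- The arm moves only by the tool carry_out, never from a script. Its argument "motion" is a list of rows, each an object of numbers: "gripper": the closure in counts, from 0 (fully open) to 255 (shut); "x", "y", "z": the shift along the tool's x, y, z in mm; "turn": the turn about the tool's z in rad. A call has exactly 10 rows; each row shifts and turns the commanded pose from where the row before left it, along the tool's axes as they then stand; what a row does not reach is not made up. A row lasts 1/8 s, in which the tool goes at most 62.5 mm and 10.7 degrees, less where a joint would pass 70% of its speed; a pose out of reach is approached as far as the arm can. A call with a gripper value outside its range is refused whole. The fingers move at their own pace and stop on an object; "newtons" is the grip in N (left out, the last holds). Time passes only in rows, so rows that do not move let the fingers close, or fill a call up. It gives the time, the measured TCP pose, the force, the opening and the grip force at its end, in the units of the state.
- env.get_obs(): the state, without advancing time (a new reading comes with each control period).
- env.get_image(name): name is "side" or "top"; returns a dict with "image" (400x640x3 uint8, red, green, blue), "range_z" (400x640 float32, mm along the optical axis (not along the pixel's ray), 0 where there is no reading), "fov_y" (degrees; the focal length in pixels is half the picture's height over the tangent of half this angle, whatever the lens; pixels are square), "cx", "cy" (the principal point, pixels), "camera_from_world" (4x4, takes a point from world to camera coordinates). Camera axes: x right, y up, looking along -z (the intrinsics and any distortion apply to the point x, -y, -z); pixel columns grow to the right and rows downward; lengths in mm; the calibration is good to about 2 mm. A picture is of the moment at which its call begins.
- env.close_job(): hands the job in; it is judged then, once.
The state is a dict: "time": time; "joint_positions": joint angles; "qd": joint speeds; "joint_efforts": joint torques, N m; "ee_pos": TCP position; "orientation": TCP orientation; "ft_force": force on the tool from outside, world axes, zero at the start; "moment": the same for the moment, N m; "finger_gap": finger opening in mm; "grip_force": force on a finger pad.
Only numpy, scipy, OpenCV 4.12 (cv2) and the standard library are available. Lean on these libraries where they do the work, as an engineer would, in place of code of your own. Each camera call takes 0.05 s, during which the arm holds its last target. There are 200 camera calls.

TASK

Two bench magnifiers stand on the black mat, one over a jawbone and one over a single limb bone. Take the one over the jawbone by its orange bar and gently swing its lens up and over, past upright, until it leans open against its stop and stays there on its own, then let go. Leave the jawbone lying as it is and the other magnifier down.

Things in the scene. Friction and masses are not known exactly. Their poses are not given: they have to be found in the camera images.
- jaw_stand: Fixed magnifier stand under the jawbone: white plate 140 (x) x 160 (y) x 8 mm; origin at its underside centre, on the table. x points from the bar side (near the robot) to the hinge side, z up. Hinge line along y at x +55, z 85 mm, between grey posts 96 mm tall. Handle: orange round bar, 10 mm thick, 98 mm long along y, centred 150 mm from the hinge; lens down: x -95, y 0, z 85 mm.
- jaw_lens (a joint): Hinge of the lens over the jawbone (rad): 0 level; grows as the bar rises and swings away from the robot; 1.57 upright, the balance point; 2.0 open on its stop. Below 1.57 it falls shut, above it falls open; light damping, lens about 170 g. At angle q the bar centre is at x = 55 - 150 cos q, z = 85 + 150 sin q mm in jaw_stand. Black frame 134 mm wide, 10 mm thick, ends 105 mm from the hinge.
- other_lens (a joint): Hinge of the other magnifier, over the single limb bone (rad): 0 down, where it must stay. Both magnifiers are built alike. Each bar is carried by two 8 mm steel arms at y +45 and -45 mm: between bar and frame is a gap 40 mm (x) by 82 mm (y), open above and below, for one finger. Under the bar there is only the table.
- jawbone: Loose yellowish jawbone, a horseshoe with teeth, about 80 (x) x 95 (y) x 55 mm high, 90 g, lying on the plate of jaw_stand under the lens. Origin at the centre of its underside; chin to -x, z up.
There are look-alikes about, which are no part of the job. What is shaped like the jaw_stand but purple is not meant. Leave any blue look-alike of the jawbone alone.

How it is judged (in metres and radians):
At the end, for the whole second after the job is handed in: The lens over the jawbone leans open past 1.85 rad (stop at 2.0) and is at rest; the other lens is down (below 0.08 rad); the jawbone lies upright within 15 mm of where it started, at rest (value of joint jaw_lens above 1.85 rad and velocity of joint jaw_lens between -0.1 and 0.1 rad/s and value of joint other_lens below 0.08 rad and distance of jawbone from where it was at the start of the episode below 0.015 m and angle between jawbone's own z axis and vertical below 0.17 rad and linear speed of jawbone below 0.02 m/s); the robot touches nothing.
It fails at once if the lens is flung open (hinge faster than 4 rad/s) (velocity of joint jaw_lens above 4 rad/s).
It fails at once if the other magnifier is lifted (above 0.2 rad) (value of joint other_lens above 0.2 rad).
It fails at once if the jawbone is shifted by more than 20 mm (distance of jawbone from where it was at the start of the episode above 0.02 m).
It also fails if it takes over 35 s, if anything falls off the work surface, if the arm or the gripper's body presses on something with over 40 N, if the wrist force passes 120 N, or if a joint passes its speed limit or range.

## Working session

There is one attempt and no reset: what is moved stays moved. The work goes in short steps, Python scripts to look and compute and a tool call to move; the robot and the scene stay as the last step left them, time stands still between calls to the robot, and variables do not carry over. Pictures are saved under pics/ and viewed, at most 10 in all, crops included, and the job is handed in when it is done.

Besides the shell and the picture viewer there is one more tool, called after "Request:" as name(argument=value, ...), one argument or row to a line, values as JSON. carry_out: Moves the arm, as the interface text tells. Its arguments: {"type":"object","properties":{"motion":{"type":"array","items":{"type":"object","properties":{"gripper":{"type":"number"},"x":{"type":"number"},"y":{"type":"number"},"z":{"type":"number"},"turn":{"type":"number"}}}},"newtons":{"type":"number"}},"required":["motion"]}

```bash
mkdir -p pics; cat > h.py <<'E'
import numpy as np, cv2
from rig import env
def grab(n):
    d=env.get_image(n); im=d["image"]; h,w=im.shape[:2]
    f=h/2/np.tan(np.radians(d["fov_y"])/2)
    v,u=np.mgrid[:h,:w]; z=d["range_z"]
    P=np.stack([(u-d["cx"])/f*z,-(v-d["cy"])/f*z,-z,np.ones_like(z)],-1)
    W=P@np.linalg.inv(d["camera_from_world"]).T
    W=W[...,:3]; W[z==0]=np.nan
    return im,W,d
E
python3 - <<'E'
from h import *
for n in("top","side"):
    im,W,d=grab(n); cv2.imwrite(f"pics/{n}0.png",im[...,::-1]); np.save(f"{n}0.npy",W)
    print(n,[k for k in d],d["camera_from_world"].round(2).tolist())
    hsv=cv2.cvtColor(im,cv2.COLOR_RGB2HSV)
    m=((hsv[...,0]>5)&(hsv[...,0]<22)&(hsv[...,1]>150)&(hsv[...,2]>120)).astype(np.uint8)
    k,l,s,c=cv2.connectedComponentsWithStats(m)
    for i in range(1,k):
        if s[i,4]>25:
            p=W[l==i]; print(s[i],np.nanmedian(p,0).round(0),np.nanpercentile(p,5,axis=0).round(0),np.nanpercentile(p,95,axis=0).round(0))
o=env.get_obs();print(o)
E
```

```text
top ['image', 'range_z', 'fov_y', 'cx', 'cy', 'camera_from_world'] [[-0.0, -1.0, 0.01, -40.6], [1.0, -0.0, 0.07, -475.4], [-0.07, 0.01, 1.0, -1199.22], [0.0, 0.0, 0.0, 1.0]]
[444 122  15  21  77] [ 635. -379.   49.] [ 622. -398.   40.] [ 665. -373.   54.]
[163 197  41  18 170] [462. 260.  90.] [444. 218.   4.] [479. 303.  94.]
[368 201  40  16 153] [ 455. -222.   91.] [ 440. -264.   86.] [ 468. -183.   94.]
[408 345  41   7 138] [ 130. -315.   91.] [ 125. -355.   87.] [ 135. -273.   94.]
side ['image', 'range_z', 'fov_y', 'cx', 'cy', 'camera_from_world'] [[-0.65, -0.76, 0.01, 281.84], [0.53, -0.46, 0.71, -334.27], [-0.54, 0.47, 0.7, -914.8], [0.0, 0.0, 0.0, 1.0]]
[354 135  17  10  95] [ 633. -380.   46.] [ 620. -405.   35.] [ 660. -372.   55.]
[360 168  18  22  81] [ 450. -218.   88.] [ 436. -267.   84.] [ 467. -177.   91.]
[204 257  42  15 174] [460. 259.  88.] [443. 218.  62.] [487. 299.  91.]
{'time': 0.1, 'joint_positions': array([-1.35670155e+00,  3.08915712e-01,  1.63508577e+00,  1.78863787e-05,
        1.19971106e+00, -6.96774651e-02]), 'qd': array([-0.00083073, -0.00094537, -0.00266245,  0.00123073,  0.00088457,
       -0.00012925]), 'joint_efforts': array([-3.41181030e-04, -4.16408551e+01, -2.77644789e+01, -7.77386936e-05,
        4.00288132e-03, -1.45507516e-05]), 'ee_pos': array([ 174.84851413, -599.4103219 ,  302.75051612]), 'orientation': array([[ 9.60007980e-01,  2.79972304e-01, -4.34108755e-04],
       [ 2.79972592e-01, -9.60005751e-01,  2.07502807e-03],
       [ 1.64203487e-04, -2.11358206e-03, -9.99997753e-01]]), 'ft_force': array([ 0.21894848,  0.84166516, -0.02225932]), 'moment': array([-0.00378193, -0.02222937,  0.0003582 ]), 'grip_force': 0.0, 'finger_gap': 84.9897375125304}
```

View pics/top0.png

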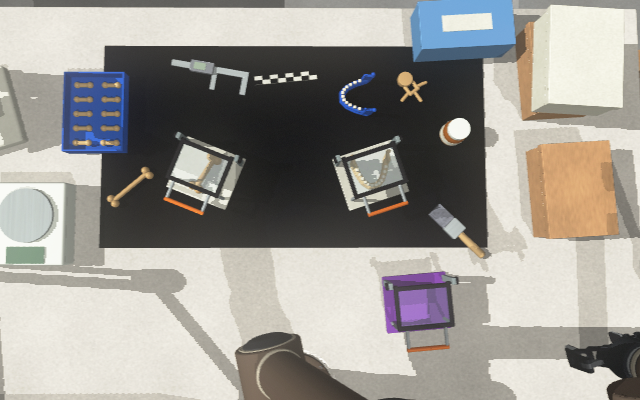

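View pics/side0.png

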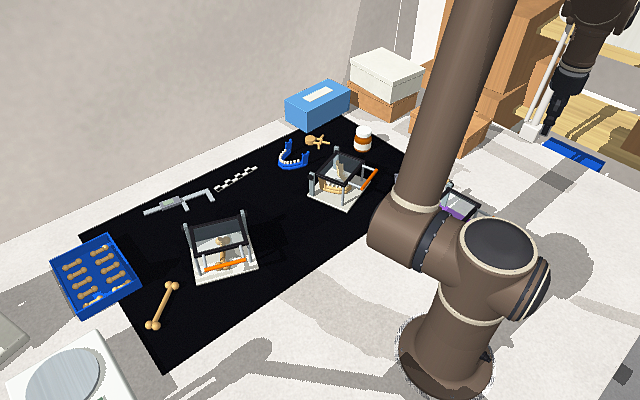

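The jawbone magnifier is the right-hand one in the top view: its orange bar runs from (368,215) to (408,203), and the hinge is near (366,148). The left one covers the limb bone, and the purple one at (418,300) is a decoy. Next I fit the bar pose.

```bash
python3 - <<'E'
from h import *
for n in("top","side"):
    W=np.load(n+"0.npy"); im=cv2.imread(f"pics/{n}0.png")
    hsv=cv2.cvtColor(im,cv2.COLOR_BGR2HSV)
    m=(hsv[...,0]>4)&(hsv[...,0]<22)&(hsv[...,1]>150)&(hsv[...,2]>100)
    p=W[m]; p=p[(abs(p[:,0]-455)<40)&(abs(p[:,1]+222)<70)&(p[:,2]>78)&(p[:,2]<100)]
    vx,vy,x0,y0=cv2.fitLine(p[:,:2].astype(np.float32),cv2.DIST_HUBER,0,.01,.01).ravel()
    t=(p[:,:2]-[x0,y0])@[vx,vy]; c=(t.min()+t.max())/2
    print(n,len(p),"angle of y axis from world y",np.degrees(np.arctan2(-vx,vy))%180,"ctr",x0+c*vx,y0+c*vy,"len",np.ptp(t),"z",np.median(p[:,2]),p[:,2].max())
E
```

```text
top 153 angle of y axis from world y 18.072327 ctr 454.2952069405251 -223.45869341814722 len 97.1714182684712 z 90.52203627139352 97.73417280368358
side 83 angle of y axis from world y 18.27246 ctr 451.62572729466825 -223.5118858895937 len 99.07739012275913 z 88.0541908573357 91.97236939763411
```

Request:
carry_out(
  motion=[
    {"gripper": 150,"x": 30,"y": -30,"turn": -0.0},
    {"gripper": 150,"x": 40,"y": -40},
    {"gripper": 150,"x": 40,"y": -40},
    {"gripper": 150,"x": 40,"y": -40},
    {"gripper": 150,"x": 40,"y": -40},
    {"gripper": 150,"x": 40,"y": -40},
    {"gripper": 150,"x": 30,"y": -30},
    {"gripper": 150,"x": 20,"y": -20},
    {"gripper": 150},
    {"gripper": 150},
  ],
  newtons=20,
)

```text
schema error: expected keys gripper, x, y, z, turn
```

Request:
carry_out(
  motion=[
    {"gripper": 150,"x": 20,"y": -15,"z": 0,"turn": 0},
    {"gripper": 150,"x": 40,"y": -30,"z": 0,"turn": 0},
    {"gripper": 150,"x": 45,"y": -34,"z": 0,"turn": 0},
    {"gripper": 150,"x": 45,"y": -34,"z": 0,"turn": 0},
    {"gripper": 150,"x": 45,"y": -34,"z": 0,"turn": 0},
    {"gripper": 150,"x": 45,"y": -34,"z": 0,"turn": 0},
    {"gripper": 150,"x": 45,"y": -34,"z": 0,"turn": 0},
    {"gripper": 150,"x": 45,"y": -34,"z": 0,"turn": 0},
    {"gripper": 150,"x": 30,"y": -24,"z": 0,"turn": 0},
    {"gripper": 150,"x": 13,"y": -10,"z": 0,"turn": 0},
  ],
  newtons=20,
)

```text
time: 1.35
ee_pos: [454.3, -220.9, 303.6]
orientation: [[0.959, 0.283, -0.001], [0.283, -0.959, 0.001], [-0.0, -0.001, -1.0]]
ft_force: [0.1, -0.9, 0.0]
finger_gap: 34.8
grip_force: 0.0
```

Request:
carry_out(
  motion=[
    {"gripper": 150,"x": 0,"y": 0,"z": 0,"turn": -0.1},
    {"gripper": 150,"x": 0,"y": 0,"z": 0,"turn": -0.18},
    {"gripper": 150,"x": 0,"y": 0,"z": 0,"turn": -0.18},
    {"gripper": 150,"x": 0,"y": 0,"z": 0,"turn": -0.18},
    {"gripper": 150,"x": 0,"y": 0,"z": 0,"turn": -0.18},
    {"gripper": 150,"x": 0,"y": 0,"z": 0,"turn": -0.18},
    {"gripper": 150,"x": 0,"y": 0,"z": 0,"turn": -0.18},
    {"gripper": 150,"x": 0,"y": 0,"z": 0,"turn": -0.18},
    {"gripper": 150,"x": 0,"y": 0,"z": 0,"turn": -0.18},
    {"gripper": 150,"x": 0,"y": 0,"z": 0,"turn": -0.063},
  ],
)

```text
time: 2.6
ee_pos: [453.1, -223.9, 303.6]
orientation: [[-0.313, 0.95, -0.001], [0.95, 0.313, 0.0], [0.0, -0.001, -1.0]]
ft_force: [-1.3, 0.4, 0.2]
finger_gap: 34.9
grip_force: 0.0
```

Request:
carry_out(
  motion=[
    {"gripper": 150,"x": 0,"y": 0,"z": 15,"turn": 0},
    {"gripper": 150,"x": 0,"y": 0,"z": 25,"turn": 0},
    {"gripper": 150,"x": 0,"y": 0,"z": 25,"turn": 0},
    {"gripper": 150,"x": 0,"y": 0,"z": 25,"turn": 0},
    {"gripper": 150,"x": 0,"y": 0,"z": 20,"turn": 0},
    {"gripper": 150,"x": 0,"y": 0,"z": 10,"turn": 0},
    {"gripper": 150,"x": 0,"y": 0,"z": 0,"turn": 0},
    {"gripper": 150,"x": 0,"y": 0,"z": 0,"turn": 0},
    {"gripper": 150,"x": 0,"y": 0,"z": 0,"turn": 0},
    {"gripper": 150,"x": 0,"y": 0,"z": 0,"turn": 0},
  ],
)

```text
time: 3.85
ee_pos: [454.2, -224.1, 184.6]
orientation: [[-0.311, 0.95, 0.001], [0.95, 0.311, -0.001], [-0.001, 0.001, -1.0]]
ft_force: [0.2, 0.6, -0.1]
finger_gap: 35.3
grip_force: 0.0
```

```bash
python3 - <<'E'
from h import *
im,_,_=grab("top"); im2,_,_=grab("side")
f=lambda a:cv2.resize(a[...,::-1],None,fx=3,fy=3,interpolation=cv2.INTER_CUBIC)
cv2.imwrite("pics/near1.png",np.hstack([f(im[100:260,300:430]),f(im2[100:260,290:420])]))
E
```

```text
(no output)
```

View pics/near1.png

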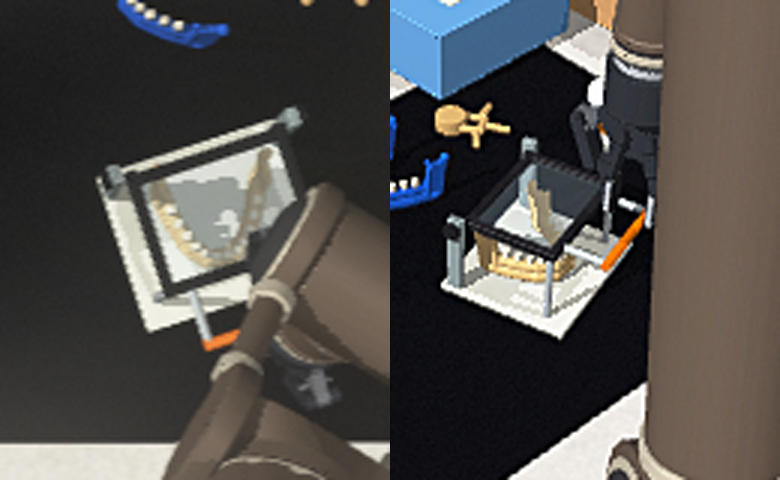

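The side crop shows one finger over the gap (607,215) and the other outside the bar (650,210), so they straddle it. I'll descend the rest of the way and close gently.

Request:
carry_out(
  motion=[
    {"gripper": 150,"x": 0,"y": 0,"z": 10,"turn": 0},
    {"gripper": 150,"x": 0,"y": 0,"z": 15,"turn": 0},
    {"gripper": 150,"x": 0,"y": 0,"z": 15,"turn": 0},
    {"gripper": 150,"x": 0,"y": 0,"z": 5,"turn": 0},
    {"gripper": 150,"x": 0,"y": 0,"z": 0,"turn": 0},
    {"gripper": 180,"x": 0,"y": 0,"z": 0,"turn": 0},
    {"gripper": 210,"x": 0,"y": 0,"z": 0,"turn": 0},
    {"gripper": 235,"x": 0,"y": 0,"z": 0,"turn": 0},
    {"gripper": 235,"x": 0,"y": 0,"z": 0,"turn": 0},
    {"gripper": 235,"x": 0,"y": 0,"z": 0,"turn": 0},
  ],
  newtons=20,
)

```text
time: 5.2
ee_pos: [453.8, -224.2, 139.4]
orientation: [[-0.311, 0.95, 0.0], [0.95, 0.311, -0.001], [-0.001, -0.0, -1.0]]
ft_force: [-2.9, -1.0, 4.6]
finger_gap: 9.0
grip_force: 19.8
```

```bash
python3 -c "
import numpy as np
q=np.linspace(0,1.95,31);y=np.round(150*(1-np.cos(q)),1);z=np.round(-150*np.sin(q),1)
for i in range(30): print(i,round(y[i+1]-y[i],1),round(z[i+1]-z[i],1))"
```

```text
0 0.3 -9.7
1 1.0 -9.7
2 1.5 -9.7
3 2.2 -9.5
4 2.9 -9.3
5 3.4 -9.1
6 4.0 -8.9
7 4.5 -8.6
8 5.1 -8.3
9 5.7 -8.0
10 6.1 -7.5
11 6.7 -7.2
12 7.0 -6.7
13 7.5 -6.2
14 7.9 -5.8
15 8.3 -5.2
16 8.5 -4.6
17 8.9 -4.1
18 9.1 -3.5
19 9.3 -2.9
20 9.4 -2.3
21 9.7 -1.7
22 9.6 -1.1
23 9.8 -0.4
24 9.7 0.2
25 9.7 0.9
26 9.7 1.4
27 9.5 2.1
28 9.4 2.7
29 9.1 3.4
```

Request:
carry_out(
  motion=[
    {"gripper": 235,"x": 0,"y": 0.3,"z": -9.7,"turn": 0},
    {"gripper": 235,"x": 0,"y": 1,"z": -9.7,"turn": 0},
    {"gripper": 235,"x": 0,"y": 1.5,"z": -9.7,"turn": 0},
    {"gripper": 235,"x": 0,"y": 2.2,"z": -9.5,"turn": 0},
    {"gripper": 235,"x": 0,"y": 2.9,"z": -9.3,"turn": 0},
    {"gripper": 235,"x": 0,"y": 3.4,"z": -9.1,"turn": 0},
    {"gripper": 235,"x": 0,"y": 4,"z": -8.9,"turn": 0},
    {"gripper": 235,"x": 0,"y": 4.5,"z": -8.6,"turn": 0},
    {"gripper": 235,"x": 0,"y": 5.1,"z": -8.3,"turn": 0},
    {"gripper": 235,"x": 0,"y": 5.7,"z": -8,"turn": 0},
  ],
)

```text
time: 6.45
ee_pos: [481.5, -215.1, 230.7]
orientation: [[-0.312, 0.95, -0.004], [0.95, 0.312, -0.002], [-0.0, -0.005, -1.0]]
ft_force: [-6.6, -5.1, 3.9]
finger_gap: 9.0
grip_force: 19.6
```

```bash
python3 - <<'E'
from h import *
im,_,_=grab("top"); im2,_,_=grab("side")
f=lambda a:cv2.resize(a[...,::-1],None,fx=3,fy=3,interpolation=cv2.INTER_CUBIC)
cv2.imwrite("pics/near2.png",np.hstack([f(im[80:240,300:430]),f(im2[80:240,290:420])]))
o=env.get_obs();print(o["ft_force"],o["ee_pos"],o["grip_force"],o["finger_gap"])
E
```

```text
[-7.33040209 -4.94111223  4.03900583] [ 481.97228051 -214.92185257  231.45149258] 19.663205444812775 8.818718500614676
```

View pics/near2.png

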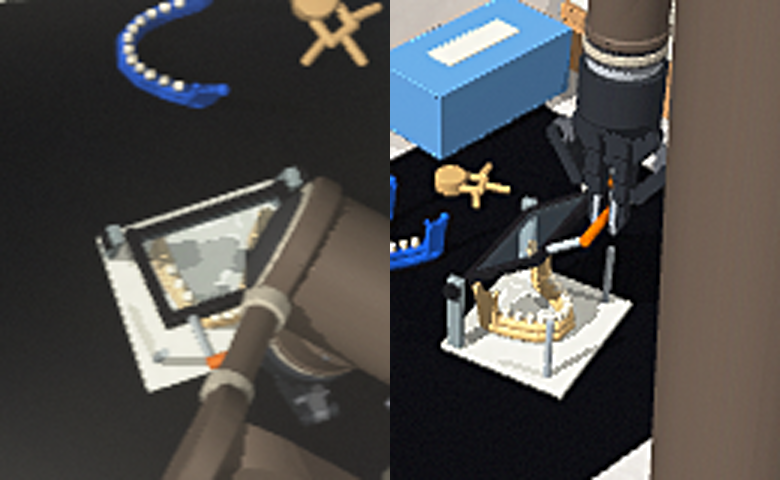

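The lens follows the grip (bar at (595,225) in the side crop) and the jawbone is undisturbed. I'll continue along the arc.

Request:
carry_out(
  motion=[
    {"gripper": 235,"x": 0,"y": 6.1,"z": -7.5,"turn": 0},
    {"gripper": 235,"x": 0,"y": 6.7,"z": -7.2,"turn": 0},
    {"gripper": 235,"x": 0,"y": 7,"z": -6.7,"turn": 0},
    {"gripper": 235,"x": 0,"y": 7.5,"z": -6.2,"turn": 0},
    {"gripper": 235,"x": 0,"y": 7.9,"z": -5.8,"turn": 0},
    {"gripper": 235,"x": 0,"y": 8.3,"z": -5.2,"turn": 0},
    {"gripper": 235,"x": 0,"y": 8.5,"z": -4.6,"turn": 0},
    {"gripper": 235,"x": 0,"y": 8.9,"z": -4.1,"turn": 0},
    {"gripper": 235,"x": 0,"y": 9.1,"z": -3.5,"turn": 0},
    {"gripper": 235,"x": 0,"y": 9.3,"z": -2.9,"turn": 0},
  ],
)

```text
time: 7.8
ee_pos: [559.0, -189.7, 285.7]
orientation: [[-0.311, 0.95, 0.002], [0.95, 0.311, -0.001], [-0.001, 0.001, -1.0]]
ft_force: [-0.7, -2.9, 4.9]
finger_gap: 9.1
grip_force: 20.5
```

Request:
carry_out(
  motion=[
    {"gripper": 235,"x": 0,"y": 9.4,"z": -2.3,"turn": 0},
    {"gripper": 235,"x": 0,"y": 9.7,"z": -1.7,"turn": 0},
    {"gripper": 235,"x": 0,"y": 9.6,"z": -1.1,"turn": 0},
    {"gripper": 235,"x": 0,"y": 9.8,"z": -0.4,"turn": 0},
    {"gripper": 235,"x": 0,"y": 9.7,"z": 0.2,"turn": 0},
    {"gripper": 235,"x": 0,"y": 9.7,"z": 0.9,"turn": 0},
    {"gripper": 235,"x": 0,"y": 9.7,"z": 1.4,"turn": 0},
    {"gripper": 235,"x": 0,"y": 9.5,"z": 2.1,"turn": 0},
    {"gripper": 235,"x": 0,"y": 9.4,"z": 2.7,"turn": 0},
    {"gripper": 235,"x": 0,"y": 6,"z": 2.2,"turn": 0},
  ],
)

```text
time: 9.05
ee_pos: [646.6, -161.0, 278.5]
orientation: [[-0.311, 0.95, -0.001], [0.95, 0.311, -0.0], [-0.0, -0.001, -1.0]]
ft_force: [1.2, -5.3, 0.9]
finger_gap: 9.0
grip_force: 21.3
```

```bash
python3 - <<'E'
from h import *
im,_,_=grab("top"); im2,_,_=grab("side")
f=lambda a:cv2.resize(a[...,::-1],None,fx=3,fy=3,interpolation=cv2.INTER_CUBIC)
cv2.imwrite("pics/near3.png",np.hstack([f(im[50:240,300:430]),f(im2[50:240,290:420])]))
o=env.get_obs();print(o["ft_force"],o["ee_pos"],o["grip_force"],o["finger_gap"])
E
```

```text
[ 1.11431173 -4.44113234  0.20099859] [ 646.67992178 -160.99000299  278.48194847] 21.258603930473328 8.987145865369214
```

View pics/near3.png

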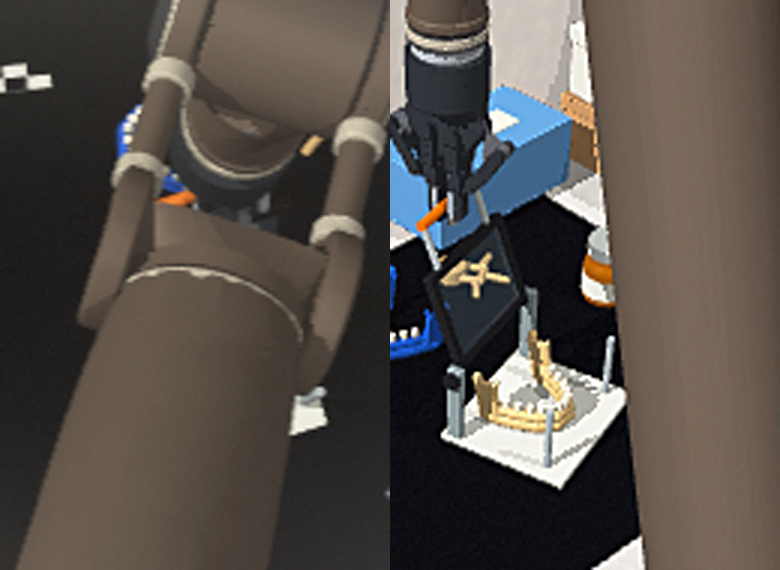

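The lens leans past upright (about 1.93 rad; bar at (433,215) in the side crop). I'll open gradually and lift straight off.

Request:
carry_out(
  motion=[
    {"gripper": 215,"x": 0,"y": 0,"z": 0,"turn": 0},
    {"gripper": 195,"x": 0,"y": 0,"z": 0,"turn": 0},
    {"gripper": 170,"x": 0,"y": 0,"z": 0,"turn": 0},
    {"gripper": 140,"x": 0,"y": 0,"z": 0,"turn": 0},
    {"gripper": 100,"x": 0,"y": 0,"z": 0,"turn": 0},
    {"gripper": 80,"x": 0,"y": 0,"z": 0,"turn": 0},
    {"gripper": 80,"x": 0,"y": 0,"z": 0,"turn": 0},
    {"gripper": 80,"x": 0,"y": 6,"z": -5,"turn": 0},
    {"gripper": 80,"x": 0,"y": 3,"z": -15,"turn": 0},
    {"gripper": 80,"x": 0,"y": 0,"z": -20,"turn": 0},
  ],
)

```text
time: 10.4
ee_pos: [655.1, -158.0, 320.6]
orientation: [[-0.311, 0.95, 0.0], [0.95, 0.311, 0.0], [-0.0, 0.0, -1.0]]
ft_force: [-0.3, -0.1, 0.2]
finger_gap: 58.6
grip_force: 0.0
```

Request:
carry_out(
  motion=[
    {"gripper": 80,"x": 0,"y": 0,"z": -20,"turn": 0},
    {"gripper": 80,"x": 0,"y": 0,"z": -25,"turn": 0},
    {"gripper": 80,"x": 0,"y": 0,"z": -25,"turn": 0},
    {"gripper": 80,"x": 0,"y": 0,"z": -25,"turn": 0},
    {"gripper": 80,"x": 0,"y": 0,"z": -15,"turn": 0},
    {"gripper": 80,"x": 0,"y": 0,"z": 0,"turn": 0},
    {"gripper": 80,"x": 0,"y": 0,"z": 0,"turn": 0},
    {"gripper": 80,"x": 0,"y": 0,"z": 0,"turn": 0},
    {"gripper": 80,"x": 0,"y": 0,"z": 0,"turn": 0},
    {"gripper": 80,"x": 0,"y": 0,"z": 0,"turn": 0},
  ],
)

```text
time: 11.65
ee_pos: [654.7, -158.2, 428.8]
orientation: [[-0.311, 0.95, -0.001], [0.95, 0.311, 0.0], [0.001, -0.001, -1.0]]
ft_force: [0.8, 0.9, -0.2]
finger_gap: 58.8
grip_force: 0.0
```

```bash
python3 - <<'E'
from h import *
im2,W,_=grab("side"); cv2.imwrite("pics/end.png",im2[...,::-1])
hsv=cv2.cvtColor(im2,cv2.COLOR_RGB2HSV)
m=(hsv[...,0]>4)&(hsv[...,0]<22)&(hsv[...,1]>150)&(hsv[...,2]>100)
p=W[m]; p=p[(p[:,2]>150)&(p[:,2]<260)&(abs(p[:,0]-655)<60)&(abs(p[:,1]+155)<80)]
print(len(p),np.median(p,0)); o=env.get_obs();print(o["ft_force"],o["ee_pos"])
E
```

```text
82 [ 651.55721025 -153.41119346  224.04222264]
[-0.25625699  0.03049971 -0.08252036] [ 654.70816007 -158.16721571  428.95733427]
```

View pics/end.png

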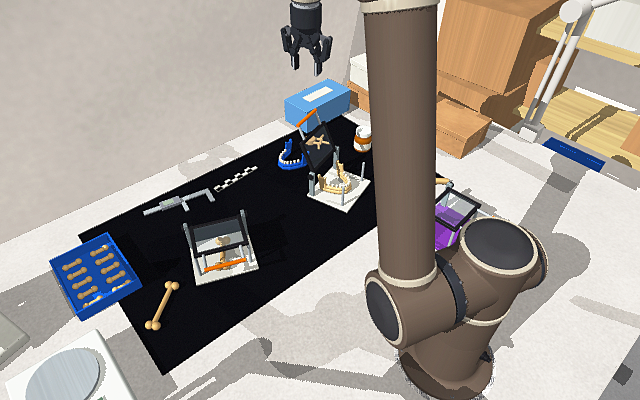

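The lens leans open at (315,140) with its bar at z≈222. The jawbone is in place at (338,182), the other magnifier is down at (220,250), and the gripper is clear. I'm handing the job in.

```bash
python3 -c "
from rig import env
print(env.close_job())"
```

```text
the job is handed in; nothing more can be done
None
```

I swung the lens over the jawbone past upright and let go; it leans open on its own, the jawbone looks undisturbed and the other magnifier is down, and the job is handed in (no verdict was returned).

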